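# Clamp the plate in the sloped fixture

## Task

The etched metal plate lies on the sloped fixture, ready for work. Swing the open clamp strap round over the plate as far as its stop, and only then screw the wing screw down clockwise until it stops tight, so that its foot holds the plate firmly. Leave the plate lying where it is, do not disturb the things around the fixture, and let go of the clamp at the end.

Things in the scene. Friction and masses are not known exactly. Their poses are not given: they have to be found in the camera images.
- fixture: Fixed clamping fixture: steel base 150 x 200 x 12 mm, bare aluminium bed 136 x 196 mm at 30 degrees, low edge to the robot. Origin: centre of base underside; z up, x level to the bed's high side, y left. In these axes bed normal (-0.5,0,0.866), up-slope (0.866,0,0.5); bed surface 75 mm above the origin. Ledge blocks (low edge) and side dowels, 10 mm high, keep the plate. Yaw varies 0.35 rad.
- strap_pivot (a point): On the strap's pivot axis (middle of the bed's high edge) at the strap's top face, 36 mm off the bed; a round pivot head stands 6 mm higher. Frame turns with the strap: z = bed's outward normal = pivot axis, y along the strap to the wing screw, whose axis is parallel, 64 mm away. Strap: dark steel, 28 mm wide, 10 mm thick, 94 mm long, underside 26 mm off the bed.
- clamp_strap (a joint): Swing of the strap about the bed's normal, rad. 0: open, pointing left (+y of fixture) along the high edge, clear of the plate. Grows counter-clockwise seen from above; 1.571: at its stop, pointing straight down the slope, screw over the plate's middle. Friction 0.25 N m (about 4 N at the screw) keeps it where it is left. Starts at 0 to 0.5.
- wing_screw (a joint): Turn of the wing screw relative to the strap, rad; grows clockwise seen from above (tightening). 0: backed off; 4.0: hard stop, shoulder tight on the strap. Sinks 1.91 mm per rad along the bed's normal. Friction 0.12 N m, stays where left. Its sprung foot meets the plate at about 2.4, pressing up to about 15 N at the stop; torque hardly rises before the stop. Starts at 0 to 0.8.
- wing_grip (a point): On the wing screw's axis, mid-height of its wing, a black plastic bar 66 mm long, 14 mm thick, 36 mm high: top 18 mm above this point, lower edge 18 mm below, on a steel shoulder 26 mm in diameter, 8 mm high. The point is 70 mm off the bed backed off, 62 mm when home. Frame turns with the screw: x along the bar, y across its 14 mm, z along the axis away from the bed.
- clamp_foot: Sprung round steel foot under the wing screw, 18 mm in diameter, 5 mm high; does not turn with the screw. Origin: centre of its lower face, z along the screw axis away from the bed. Spring 4 N per mm, 4 N preload.
- etched_plate: Loose grey metal plate 86 x 166 mm, 5 mm thick, about 0.2 kg, lying on the bed against the low ledge, long side across the slope. Origin: centre of its underside; x up the slope, y across it, z the bed's normal.
- hex_driver: Bystander: screwdriver with red handle, 174 mm long, 22 mm thick, lying behind the fixture. Origin: centre of its underside.
- tape_roll: Bystander: roll of tan tape, 64 mm in diameter, 19 mm high, lying to the left of the fixture, towards the back. Origin: centre of its underside.
- glue_stick: Bystander: glue stick 27 mm in diameter, 96 mm tall, standing to the left of the fixture. Origin: centre of its underside.
Mind the look-alikes: they are no part of the job. There is more than one size of the fixture; the one meant has the size given above.

How it is judged:
On the way, in this order (a step that is already met when the one before it is completed fails the run):
1. the strap is swung over the plate to its stop (within 5 degrees), the screw not yet tight (value of joint clamp_strap above 1.48 rad and value of joint wing_screw below 3.6 rad), for 0.2 s.
2. the wing screw is turned down to its stop (within 9 degrees) with the foot pressing on the plate (value of joint clamp_strap above 1.48 rad and value of joint wing_screw above 3.85 rad and contact force between clamp_foot and etched_plate above 9 N), for 0.2 s.
At the end, for the whole second after the job is handed in: The strap is within 5 degrees of its stop over the plate, the wing screw is within 9 degrees (0.15 rad) of its hard stop, the foot presses on the plate with more than 9 N, and the plate is at rest within 8 mm of where it lay (all of step 2 and distance of etched_plate from where it was at the start of the episode below 0.008 m and linear speed of etched_plate below 0.01 m/s); the robot touches nothing.
It fails at once if the hex driver is moved more than 20 mm (distance of hex_driver from where it was at the start of the episode above 0.02 m).
It fails at once if the tape roll is moved more than 20 mm (distance of tape_roll from where it was at the start of the episode above 0.02 m).
It fails at once if the glue stick is moved more than 20 mm (distance of glue_stick from where it was at the start of the episode above 0.02 m).
It fails at once if the plate is shifted more than 15 mm (distance of etched_plate from where it was at the start of the episode above 0.015 m).
It also fails if it takes over 58 s, if anything falls off the work surface, if the arm or the gripper's body presses on something with over 40 N, if the wrist force passes 120 N, or if a joint passes its speed limit or range.

## Robot

A 6-joint arm with a two-finger parallel gripper is mounted at the origin on a cart in front of the work surface, level with it; the furniture and walls round the work are solid. World frame = base frame: x ahead of the robot, y to its left, z up, the work surface at z = 0. Lengths are in m, angles in rad, forces in N, time in s.
With the tool pointing down it reaches from about 0.375 to 0.9 m from the base axis. Payload 3.1 kg.
Tool frame: the origin (TCP) lies midway between the tips of the shut fingers; the grasp point (between the pads) lies 19 mm behind it (manip.tcp_to_grasp is the distance from the TCP to the grasp point, in m); z points along the fingers, y is the line along which they close (so a half turn about z gives the same grasp; the last joint's range is limited). The gripper opens to 85 mm and grips with 20 to 120 N. Pads are 22 mm wide; open, the fingers measure 114 mm over their backs; the gripper's body (76 mm by 85 mm) begins 54 mm behind the grasp point. The pads swing forward as they close: fully open they stand 13 mm farther back than shut.
Start: joints at [1.105, 0.527, 1.433, -0, 1.181, -0.178], TCP at [0.177, 0.599, 0.202] pointing down, gripper open.
Joint ranges: [-3.08, 3.08], [-0.75, 2.2], [0.22, 2.44], [-1.43, 4.57], [0, 2.65], [-2.85, 2.85]. Speed limits (rad/s): [2.79, 2.79, 3.14, 3.14, 3.14, 3.14].

## Interface

Orientations are given as a unit quaternion [x, y, z, w].
In Python, from station import manip gives the robot as it stands. The module is installed in compiled form; this text tells all that it offers.
- The arm moves only by the shell command python3 -m crank 'ROWS' [OPENING] [FORCE]. ROWS is JSON, a list of rows, each a list of 2 entries, a list of its own where there are three numbers: the shift along the tool's x, y, z in cm, then the turn about the tool's z in degrees. In form: [[[x, y, z], spin], ...]. A call has 1 to 10 rows; each row is the pose to reach, as a shift and turn from the pose commanded when the call began, along the tool's axes at that moment; what a row does not reach only later rows make up. A row lasts 1/10 s, in which the tool goes at most 50 mm and 8.59 degrees, less where a joint would pass 70% of its speed; a pose out of reach is approached as far as the arm can. A call with a gripper value outside its range is refused whole. OPENING is the finger opening in cm, from 0 to 8.54, set as the call begins (- or left out, the last holds). The fingers move at their own pace and stop on an object; FORCE is the grip in N (left out, the last holds). Time passes only in rows, so rows that repeat a pose let the fingers close. It gives the time, the measured TCP pose, the force and the opening at its end, in the units of the state.
- manip.sense(): the state, without advancing time (a new reading comes with each control period).
- manip.snapshot(name): name is "side" or "top" or "wrist"; returns the picture (400x640x3 uint8, red, green, blue); there is no depth.
- manip.camera_params(name): a dict with "fx", "fy", "cx", "cy" (pixels), "pose" (4x4, takes a point from camera to world coordinates). Camera axes: x right, y up, looking along -z (the intrinsics and any distortion apply to the point x, -y, -z); pixel columns grow to the right and rows downward; lengths in m; the calibration is good to about 2 mm. A picture is of the moment at which its call begins: read the wrist's pose just before it. camera_params takes no time and is no camera call; for the wrist camera it gives the pose at the moment of the call.
- manip.sign_off(): hands the job in, once; it reports no verdict.
The state is a dict: "t": time; "q": joint angles; "qd": joint speeds; "tau": joint torques, N m; "tcp_pos": TCP position; "tool_rot": TCP orientation; "force": force on the tool from outside, world axes, zero at the start; "ft_torque": the same for the moment, N m; "finger_gap": opening from 0.0 (shut) to 1.0 (fully open).
Only numpy, scipy, OpenCV 4.12 (cv2) and the standard library are available. Lean on these libraries where they do the work, as an engineer would, in place of code of your own. Each camera call takes 0.05 s, during which the arm holds its last target. There are 200 camera calls.

## Working session

There is one attempt and no reset: what is moved stays moved. The work goes in short steps, Python scripts to look and compute and a shell command to move; the robot and the scene stay as the last step left them, time stands still between calls to the robot, and variables do not carry over. Pictures are saved under pics/ and viewed, on a budget of 10 in all, crops included, one or two more only if the job needs it, and the job is handed in when it is done.

```bash
mkdir -p pics; python3 - <<'E'
from station import manip
import cv2,numpy as np
np.set_printoptions(precision=4,suppress=True)
print(manip.sense()); print(manip.tcp_to_grasp)
for n in("top","side"):
    im=manip.snapshot(n); c=manip.camera_params(n); print(n,c)
    cv2.imwrite(f"pics/{n}0.png",im[:,:,::-1])
E
```

```text
{'t': 0.0, 'q': array([ 1.1045,  0.5285,  1.4339, -0.    ,  1.1814, -0.1785]), 'qd': array([ 0.0004,  0.0005,  0.002 ,  0.0002,  0.002 , -0.0012]), 'tau': array([ -0.0008, -44.2348, -17.8022,  -0.0003,   0.0084,  -0.    ]), 'tcp_pos': array([0.177 , 0.5986, 0.2008]), 'tool_rot': array([ 0.1434,  0.9897, -0.001 , -0.0003]), 'force': array([ 0.1681, -0.2048, -0.0551]), 'ft_torque': array([-0.0235, -0.0149,  0.0102]), 'finger_gap': 1.0008424618979694}
0.0187
top {'fx': 504.1546639068328, 'fy': 504.1546639068328, 'cx': 323.0721537751339, 'cy': 200.27363725795658, 'pose': array([[-0.0248,  0.9882, -0.1513,  0.5001],
       [-0.9997, -0.0254, -0.0024, -0.014 ],
       [-0.0062,  0.1512,  0.9885,  1.0809],
       [ 0.    ,  0.    ,  0.    ,  1.    ]])}
side {'fx': 410.5235244020403, 'fy': 410.5235244020403, 'cx': 320.37008864822025, 'cy': 200.47762176664986, 'pose': array([[ 0.9341,  0.2388, -0.2654,  0.43  ],
       [-0.357 ,  0.6318, -0.688 , -0.6489],
       [ 0.0034,  0.7374,  0.6754,  0.7059],
       [ 0.    ,  0.    ,  0.    ,  1.    ]])}
```

View pics/top0.png

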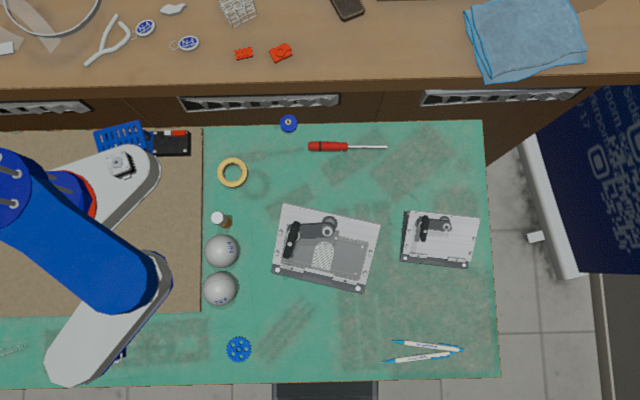

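View pics/side0.png

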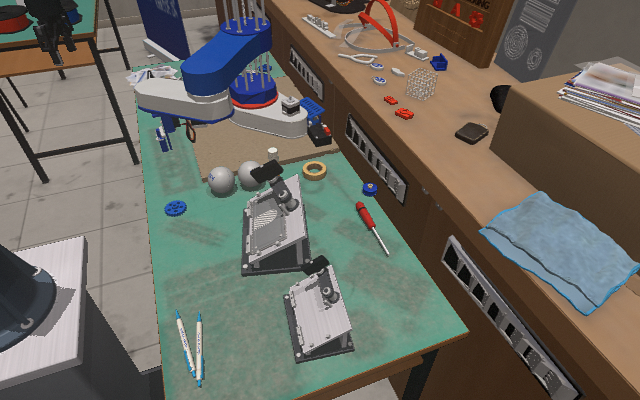

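The large fixture is at top (325,248), the small look-alike at top (440,238). About 100 px × 2 mm ≈ 200 mm makes the large one match the given size, while the small one is about 145 mm. One enlarged composite will confirm this and give the pixels.

```bash
cat > h.py <<'E'
import numpy as np,cv2
from station import manip
np.set_printoptions(precision=4,suppress=True)
def proj(c,P):
    T=c["pose"]; p=(np.asarray(P)-T[:3,3])@T[:3,:3]
    return np.stack([c["cx"]+c["fx"]*p[...,0]/-p[...,2], c["cy"]-c["fy"]*p[...,1]/-p[...,2]],-1)
def ray(c,u,v):
    d=c["pose"][:3,:3]@np.array([(u-c["cx"])/c["fx"],-(v-c["cy"])/c["fy"],-1]); return c["pose"][:3,3],d/np.linalg.norm(d)
def onz(c,u,v,z):
    o,d=ray(c,u,v); return o+d*(z-o[2])/d[2]
def tri(*rs):
    A=0;b=0
    for o,d in rs:
        M=np.eye(3)-np.outer(d,d); A=A+M; b=b+M@o
    p=np.linalg.solve(A,b); return p,[np.linalg.norm((np.eye(3)-np.outer(d,d))@(p-o)) for o,d in rs]
E
python3 - <<'E'
from h import *
a=cv2.imread("pics/top0.png")[198:300,265:390]; b=cv2.imread("pics/side0.png")[150:280,235:317]
a=cv2.resize(a,None,fx=4,fy=4,interpolation=cv2.INTER_CUBIC);b=cv2.resize(b,None,fx=3.6,fy=3.6,interpolation=cv2.INTER_CUBIC)
o=np.zeros((480,800,3),np.uint8);o[:408,:500]=a;o[:b.shape[0],504:504+b.shape[1]]=b
cv2.imwrite("pics/crop0.png",o)
for n in("top","side"):
    print(n,proj(manip.camera_params(n),[[.177,.599,.2],[0,0,0],[0,0,.3]]))
E
```

```text
top [[-43.8938 486.8753]
 [325.694  534.392 ]
 [325.4575 643.8614]]
side [[  72.7274   71.9066]
 [  -2.1637  308.7015]
 [-109.2335  195.1137]]
```

View pics/crop0.png

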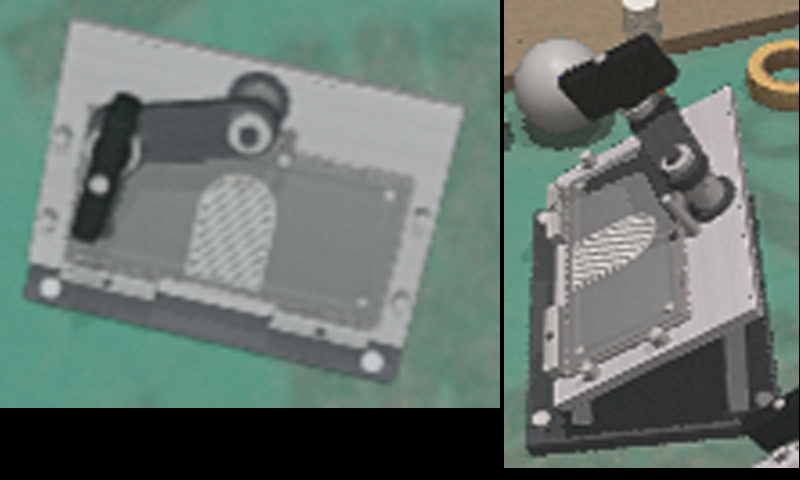

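```bash
python3 - <<'E'
from h import *
from scipy.optimize import least_squares
ct,cs=manip.camera_params("top"),manip.camera_params("side")
T=lambda x,y:(265+x/4-.4,198+y/4-.4); S=lambda x,y:(235+(x-504)/3.6-.4,150+y/3.6-.4)
c,s=.866,.5
mod=np.array([[-.075,.1,.012],[-.075,-.1,.012],[.0589,.098,.109],[.0589,-.098,.109]])
obt=[T(25,297),T(392,382),T(70,22),T(462,108)]
obs=[S(730,87),S(758,310)]; mods=mod[2:]
def W(p,m):
    R=np.array([[np.cos(p[2]),-np.sin(p[2]),0],[np.sin(p[2]),np.cos(p[2]),0],[0,0,1]]); return m@R.T+[p[0],p[1],0]
f=lambda p:np.r_[(proj(ct,W(p,mod))-obt).ravel(),(proj(cs,W(p,mods))-obs).ravel()]
r=least_squares(f,[.4,0,0]);p=r.x;print("fixture",p,"res",r.fun)
yaw=p[2];Rz=np.array([[np.cos(yaw),-np.sin(yaw),0],[np.sin(yaw),np.cos(yaw),0],[0,0,1]])
B=Rz@np.array([[c,0,-s],[0,1,0],[s,0,c]]) # cols: upslope,y,normal
O=np.array([p[0],p[1],.075])
def bed(P): return (P-O)@B
for nm,a,b in(("pivot",T(248,132),S(680,158)),):
    P,e=tri(ray(ct,*a),ray(cs,*b));print(nm,P,e,"bed",bed(P))
# masks
def blk(n,x0,y0,x1,y1):
    im=cv2.imread(f"pics/{n}0.png");m=(im.max(2)<38).astype(np.uint8);k=np.zeros_like(m);k[y0:y1,x0:x1]=m[y0:y1,x0:x1]
    q,l,st,ce=cv2.connectedComponentsWithStats(k);i=1+np.argmax(st[1:,4]);print(n,st[i],ce[i]);return ce[i]
a=blk("top",280,215,303,262);b=blk("side",245,155,288,190)
P,e=tri(ray(ct,*a),ray(cs,*b));print("wing",P,e,"bed",bed(P))
for z in(0.042,): 
  o,d=ray(ct,*T(248,132));n=B[:,2];X=o+d*((O+n*z-o)@n)/(d@n);print("pivot on 42",bed(X))
for q in((122,97),(88,240)):
  o,d=ray(ct,*T(*q));X=o+d*((O+n*.085-o)@n)/(d@n);print("barend",bed(X))
np.savez("fix.npz",O=O,B=B)
E
```

```text
fixture [ 0.5649 -0.0128 -0.247 ] res [-0.2144 -1.0259  1.1806 -0.9474  0.2845 -0.3264  0.7957  0.1719 -1.1927
 -0.9274 -1.5483 -1.1242]
pivot [ 0.5888 -0.0171  0.1328] [np.float64(0.0015777037314791823), np.float64(0.0015777037314792784)] bed [0.0499 0.0016 0.0379]
top [295 222   2   1   2] [295.5 222. ]
side [272 166  10  10  29] [275.8966 170.9655]
wing [0.5977 0.0413 0.1491] [np.float64(0.0054887154018487426), np.float64(0.005488715401848714)] bed [0.0532 0.0605 0.0549]
pivot on 42 [0.05   0.0014 0.042 ]
barend [0.0732 0.0588 0.085 ]
barend [-0.0012  0.0621  0.085 ]
```

```bash
python3 - <<'E'
from h import *
ct,cs=manip.camera_params("top"),manip.camera_params("side")
for nm,a,b in(("white end",(72,362),(170,100)),("elbow",(135,290),(190,95)),("elbow2",(150,255),(205,97)),("camera box",(122,163),(290,103)),("blue top",(8,190),(262,25))):
    print(nm,*tri(ray(ct,*a),ray(cs,*b)))
f=np.load("fix.npz");O,B=f["O"],f["B"]
for th in(0,.2,.3): print(th,O+B@np.array([.05-.064*np.sin(th),.064*np.cos(th),.07]))
print("stop",O+B@np.array([-.014,0,.07]),"bed pivot",O+B@np.array([.05,0,.036]))
top=cv2.imread("pics/top0.png")
g=top[215:262,280:305]
for t in(45,60):
    m=(g.max(2)<t).astype(np.uint8);q,l,st,ce=cv2.connectedComponentsWithStats(m);i=1+np.argmax(st[1:,4]);print(t,st[i],ce[i]+[280,215])
E
```

```text
white end [0.3868 0.436  0.1581] [np.float64(0.02335931364210932), np.float64(0.02335931364210924)]
elbow [0.4735 0.3093 0.221 ] [np.float64(0.013569785432893566), np.float64(0.013569785432893585)]
elbow2 [0.5186 0.2851 0.2228] [np.float64(0.026407994840472494), np.float64(0.02640799484047254)]
camera box [0.7333 0.3848 0.1074] [np.float64(0.0007114073572107046), np.float64(0.0007114073572107444)]
blue top [0.6698 0.4786 0.3033] [np.float64(0.021933405761485735), np.float64(0.021933405761485957)]
0 [0.5886 0.0472 0.1606]
0.2 [0.5776 0.0487 0.1543]
0.3 [0.572  0.0485 0.1512]
stop [ 0.5192 -0.0013  0.1286] bed pivot [ 0.5894 -0.019   0.1312]
45 [ 5 18 12 24 47] [291.2979 244.1489]
60 [  3   7  18  36 256] [291.293  238.8555]
```

```bash
python3 -m crank '[[[-2,-4,-5],0],[[-9.3,-23.2,-7],0],[[-9.3,-23.2,-7],0],[[-9.3,-23.2,-7],0],[[-9.3,-23.2,-7],0],[[-9.3,-23.2,-7],0],[[-24,-34.5,-7],0],[[-24,-34.5,-7],0],[[-24,-34.5,-7],0],[[-24,-34.5,-7],0]]' 5
cat >> h.py <<'E'
from scipy.spatial.transform import Rotation as Ro
def go(P,psi=None):
    s=manip.sense();R=Ro.from_quat(s["tool_rot"]).as_matrix()
    d=R.T@(np.asarray(P)-s["tcp_pos"])*100
    y=np.arctan2(R[1,1],R[0,1]);print("t",s["t"],"shift cm",d,"psi",y,"spin",None if psi is None else np.degrees(y-psi),"q",s["q"],"F",s["force"],s["ft_torque"],"tcp",s["tcp_pos"])
E
python3 -c "
from h import *
go([.5,.05,.29],1.32)"
```

```text
t: 1.1
tcp_pos: [0.3106, 0.1982, 0.2719]
tool_rot: [0.144, 0.99, -0.0, 0.0]
force: [0.5, 1.5, -0.1]
finger_gap: 0.585
t 1.1 shift cm [-22.3843  -8.8029  -1.7961] psi 1.2817002995925488 spin -2.194411189962435 q [ 0.2624  0.0666  1.9208 -0.0006  1.1537 -1.019 ] F [ 0.4873  1.4505 -0.0721] [-0.006  -0.0522  0.0173] tcp [0.3106 0.1982 0.2719]
```

```bash
python3 -m crank '[[[-22.4,-8.8,-1.8],-2],[[-22.4,-8.8,-1.8],-2],[[-22.4,-8.8,-1.8],-2],[[-22.4,-8.8,-1.8],-2],[[-22.4,-8.8,-1.8],-2],[[-22.4,-8.8,-1.8],-2],[[-22.4,-8.8,-1.8],-2]]'
python3 -c "
from h import *
go([.5,.05,.29],1.32)
c=manip.camera_params('wrist');im=manip.snapshot('wrist');np.savez('w1.npz',**c);cv2.imwrite('pics/w1.png',im[:,:,::-1]);print(c)
f=np.load('fix.npz');O,B=f['O'],f['B']
for q in ([.05,0,.042],[.0366,.0625,.088],[.068,.098,0],[.068,-.098,0],[-.068,.098,0]): print(q,proj(c,O+B@np.array(q)))"
```

```text
t: 1.8
tcp_pos: [0.4991, 0.0519, 0.289]
tool_rot: [0.127, 0.992, 0.0, -0.001]
force: [-0.7, 0.7, -0.1]
finger_gap: 0.584
t 1.8 shift cm [-0.1334 -0.1597 -0.0996] psi 1.3161119169942097 spin -0.22277074662832655 q [-0.1197  0.2601  1.6179  0.0003  1.2659 -1.4359] F [-0.7027  0.7304 -0.0753] [-0.0086 -0.0198 -0.02  ] tcp [0.4991 0.0519 0.289 ]
{'fx': 279.335842374857, 'fy': 279.335842374857, 'cx': 312.1294546438474, 'cy': 203.8446457891301, 'pose': array([[ 0.252 , -0.9153, -0.3141,  0.4177],
       [ 0.9677,  0.2379,  0.083 ,  0.0737],
       [-0.0012, -0.3248,  0.9458,  0.4603],
       [ 0.    ,  0.    ,  0.    ,  1.    ]])}
[0.05, 0, 0.042] [277.1103 258.051 ]
[0.0366, 0.0625, 0.088] [326.0713 245.9091]
[0.068, 0.098, 0] [348.2618 270.3253]
[0.068, -0.098, 0] [213.0566 271.1475]
[-0.068, 0.098, 0] [345.5339 179.6839]
```

View pics/w1.png

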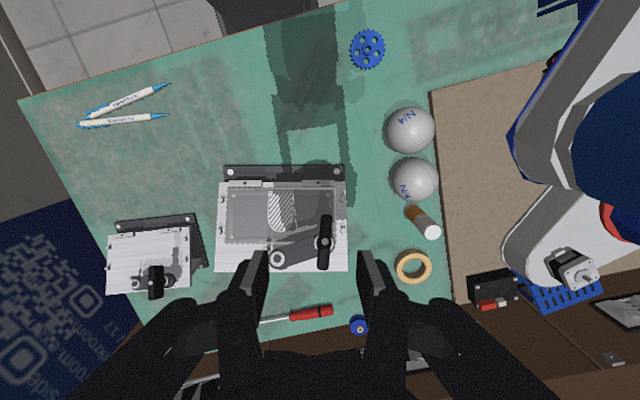

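The wrist view matches the fixture fit: pivot head at (278,259), bed corners at (347,270) and (216,272). The wing bar runs from (326,215) to (322,270), nearly up the slope.

```bash
python3 - <<'E'
from h import *
c=dict(np.load('w1.npz'));f=np.load('fix.npz');O,B=f['O'],f['B'];n=B[:,2]
im=cv2.imread('pics/w1.png');m=np.zeros((400,640),np.uint8);m[205:280,308:345]=(im[205:280,308:345].max(2)<50)
m=cv2.morphologyEx(m,cv2.MORPH_OPEN,np.ones((5,5)));k,l,st,ce=cv2.connectedComponentsWithStats(m);i=1+np.argmax(st[1:,4]);print(st[i],ce[i])
pts=np.argwhere(l==i)[:,::-1].astype(np.float32);vx,vy,x0,y0=cv2.fitLine(pts,cv2.DIST_L2,0,.01,.01).ravel();print(vx,vy)
def at(u,v,z):
    o,d=ray(c,u,v);return (o+d*((O+n*z-o)@n)/(d@n)-O)@B
C=at(*ce[i],.08);print("centre",C)
e1=at(x0+25*vx,y0+25*vy,.085);e2=at(x0-25*vx,y0-25*vy,.085);D=e1-e2;D*=np.sign(D[0]);print("bar angle in bed",np.arctan2(D[1],D[0]))
d=C-[.05,0,.08];print("strap th",np.arctan2(-d[0],d[1]),"r",np.hypot(d[0],d[1]))
cv2.imwrite('pics/m.png',cv2.resize(m*255,None,fx=1,fy=1))
E
```

```text
[320 215  12  23 251] [325.3865 226.0637]
0.09346433 -0.99562263
centre [0.0126 0.0624 0.08  ]
bar angle in bed -0.10841301222577211
strap th 0.5401579478135569 r 0.07276313965188853
```

```bash
python3 - <<'E'
from h import *
c=dict(np.load('w1.npz'));f=np.load('fix.npz');O,B=f['O'],f['B'];n=B[:,2]
im=cv2.imread('pics/w1.png')
print(im[210:276:4,324].max(1))
def at(u,v,z):
    o,d=ray(c,u,v);return (o+d*((O+n*z-o)@n)/(d@n)-O)@B
e2=at(326,216,.07);e1=at(322,270,.088);print(e1,e2,(e1+e2)/2,e1-e2)
for C in (at(324,242.5,.085),):
    d=C-[.05,0,.085];th=np.arctan2(-d[0],d[1]);print(C,"th",th,"r",np.hypot(d[0],d[1]))
    G=O+B@np.array([.05-.064*np.sin(th),.064*np.cos(th),.07]);print("wing_grip",G)
    # tcp so that grasp point is 8mm up the normal from wing grip (on axis)
    g=G+n*.008; P=g-[0,0,manip.tcp_to_grasp]; print("tcp target",P)
    go(P,-.247+np.pi/2-.07); go(P+[0,0,.07])
cv2.imwrite('pics/w1c.png',cv2.resize(im[195:290,255:365],None,fx=6,fy=6,interpolation=cv2.INTER_CUBIC))
E
```

```text
[ 81  44  26  22  35  30  25 118 127  24  54  46  43  39  46 142 151]
[0.0638 0.0574 0.088 ] [-0.0012  0.0638  0.07  ] [0.0313 0.0606 0.079 ] [ 0.065  -0.0064  0.018 ]
[0.0325 0.0603 0.085 ] th 0.28271487052971755 r 0.06275664061034929
wing_grip [0.573  0.0486 0.1517]
tcp target [0.5691 0.0495 0.1399]
t 1.85 shift cm [-6.9849  1.4777 14.8922] psi 1.3174199913690308 spin 3.645367457253897 q [-0.1184  0.259   1.6194  0.0003  1.2659 -1.4359] F [ 0.1065 -0.5497 -0.2554] [-0.0336 -0.0148 -0.0222] tcp [0.4982 0.0526 0.289 ]
t 1.85 shift cm [-6.9654  1.4774  7.8923] psi 1.3174199913690308 spin None q [-0.1184  0.259   1.6194  0.0003  1.2659 -1.4359] F [ 0.1065 -0.5497 -0.2554] [-0.0336 -0.0148 -0.0222] tcp [0.4982 0.0526 0.289 ]
```

View pics/w1c.png

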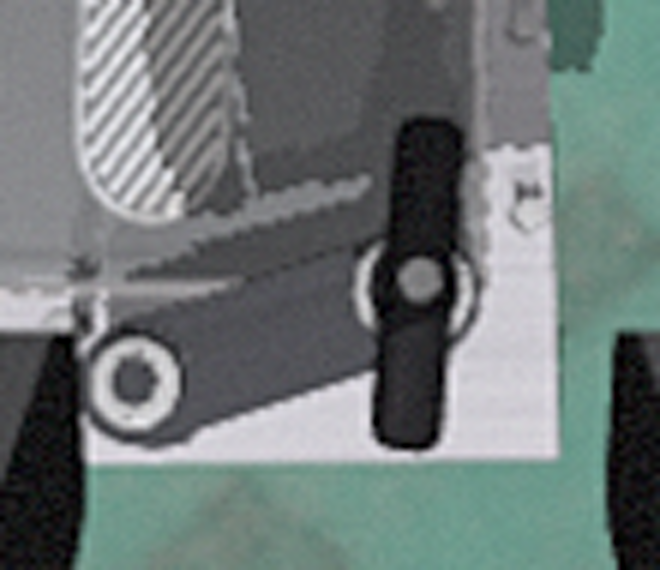

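```bash
python3 -m crank '[[[-3.5,0.8,4],3],[[-7,1.5,8],6],[[-7,1.5,8],6],[[-7,1.5,11],6],[[-7,1.5,13.5],6],[[-7,1.5,14.9],6],[[-7,1.5,14.9],6],[[-7,1.5,14.9],6]]' 5 20
python3 -c "
from h import *
go([.5691,.0495,.1399],1.21)
im=manip.snapshot('wrist');cv2.imwrite('pics/w2.png',im[100:400,140:540,::-1])"
```

```text
t: 2.65
tcp_pos: [0.5702, 0.0503, 0.1418]
tool_rot: [0.177, 0.984, 0.0, 0.0]
force: [0.1, 0.6, -0.2]
finger_gap: 0.586
t 2.65 shift cm [ 0.0793 -0.1108  0.1891] psi 1.2146498496294709 spin 0.2664167591391524 q [-0.1073  0.5337  1.6259  0.0001  0.9818 -1.322 ] F [ 0.0625  0.577  -0.1775] [ 0.0176 -0.0184  0.006 ] tcp [0.5702 0.0503 0.1418]
```

View pics/w2.png

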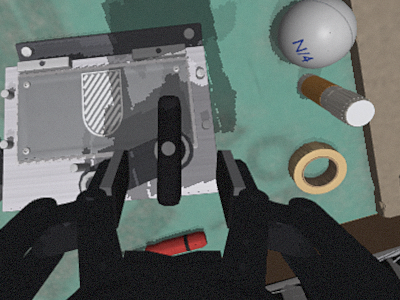

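```bash
python3 -m crank '[[[0,0,0.2],0],[[0,0,0.2],0],[[0,0,0.2],0],[[0,0,0.2],0],[[0,0,0.2],0],[[0,0,0.2],0]]' 0 30
python3 - <<'E'
from h import *
go([.5691,.0495,.1399],1.21);s=manip.sense();print(s["finger_gap"])
f=np.load('fix.npz');O,B=f['O'],f['B'];R=Ro.from_quat(s["tool_rot"]).as_matrix()
C=lambda th:O+B@np.array([.05-.064*np.sin(th),.064*np.cos(th),.07])
for k,th in enumerate(np.linspace(.283,1.571,11)): print(k,(R.T@(C(th)-C(.283))*100).round(1),-4*k)
E
```

```text
t: 3.3
tcp_pos: [0.5708, 0.0487, 0.1396]
tool_rot: [0.178, 0.984, -0.001, 0.0]
force: [-3.6, -3.3, 6.5]
finger_gap: 0.142
t 3.3 shift cm [ 0.1825  0.0151 -0.0266] psi 1.2132878897529653 spin 0.18838220634922512 q [-0.1092  0.5373  1.6264 -0.0013  0.9778 -1.3218] F [-3.6122 -3.2635  6.5285] [-0.4691  0.4462 -0.05  ] tcp [0.5708 0.0487 0.1396]
0.14155657132746108
0 [0. 0. 0.] 0
1 [ 0.6 -0.4  0.4] -4
2 [ 1.2 -0.8  0.8] -8
3 [ 1.8 -1.3  1.1] -12
4 [ 2.2 -1.9  1.4] -16
5 [ 2.6 -2.6  1.7] -20
6 [ 2.9 -3.3  1.9] -24
7 [ 3.2 -4.1  2.1] -28
8 [ 3.3 -4.9  2.2] -32
9 [ 3.3 -5.7  2.3] -36
10 [ 3.3 -6.5  2.3] -40
```

```bash
python3 -m crank '[[[0.3,-0.2,0.2],-2],[[0.6,-0.4,0.4],-4],[[0.9,-0.6,0.6],-6],[[1.2,-0.8,0.8],-8],[[1.5,-1.0,1.0],-10],[[1.8,-1.3,1.1],-12],[[2.0,-1.6,1.3],-14],[[2.2,-1.9,1.4],-16],[[2.4,-2.2,1.6],-18],[[2.6,-2.6,1.7],-20]]'
python3 - <<'E'
from h import *
s=manip.sense();print(s["finger_gap"])
f=np.load('fix.npz');O,B=f['O'],f['B'];R=Ro.from_quat(s["tool_rot"]).as_matrix()
C=lambda th:O+B@np.array([.05-.064*np.sin(th),.064*np.cos(th),.07])
go(C(.927))
g=(s["tcp_pos"]+[0,0,.0187]-O)@B;d=g-[.05,0,.0];print("grasp in bed",g,"th",np.arctan2(-d[0],d[1]),np.hypot(d[0],d[1]))
for k,th in enumerate(np.linspace(.927,1.571,6)): print(k,(R.T@(C(th)-C(.927))*100).round(1),-4*k)
E
```

```text
t: 4.3
tcp_pos: [0.5405, 0.0348, 0.1236]
tool_rot: [0.004, 1.0, 0.001, 0.004]
force: [1.8, 2.7, 5.8]
finger_gap: 0.145
0.14476460217429452
t 4.3 shift cm [ 0.1075 -0.1516 -1.1403] psi 1.5628130993015752 spin None q [-0.1435  0.5223  1.7241  0.0028  0.8879 -1.708 ] F [1.8379 2.6932 5.8143] [ 0.2499 -0.3951 -0.1105] tcp [0.5405 0.0348 0.1236]
grasp in bed [0.0031 0.0402 0.0759] th 0.8621822561991684 0.06173362932605036
0 [0. 0. 0.] 0
1 [ 0.5 -0.6  0.2] -4
2 [ 1.  -1.2  0.4] -8
3 [ 1.4 -1.9  0.5] -12
4 [ 1.8 -2.7  0.6] -16
5 [ 2.  -3.5  0.6] -20
```

```bash
python3 -m crank '[[[0.3,-0.3,0.1],-2],[[0.5,-0.6,0.2],-4],[[0.8,-0.9,0.3],-6],[[1.0,-1.2,0.4],-8],[[1.2,-1.6,0.45],-10],[[1.4,-1.9,0.5],-12],[[1.6,-2.3,0.55],-14],[[1.8,-2.7,0.6],-16],[[1.9,-3.1,0.6],-18],[[2.0,-3.6,0.6],-20]]'
python3 - <<'E'
from h import *
s=manip.sense();print(s["finger_gap"])
f=np.load('fix.npz');O,B=f['O'],f['B']
go(O+B@np.array([-.014,0,.07]))
g=(s["tcp_pos"]+[0,0,.0187]-O)@B;d=g-[.05,0,.0];print("grasp in bed",g,"th",np.arctan2(-d[0],d[1]),np.hypot(d[0],d[1]))
print("push +y dir bed in tool",Ro.from_quat(s["tool_rot"]).as_matrix().T@B[:,1])
E
```

```text
t: 5.3
tcp_pos: [0.5188, -0.0001, 0.116]
tool_rot: [-0.169, 0.986, 0.001, 0.002]
force: [2.3, 5.2, -0.9]
finger_gap: 0.138
0.1381262365757821
t 5.3 shift cm [-0.0016 -0.1219 -1.2624] psi 1.9110085966800008 spin None q [-0.2182  0.511   1.7836  0.0051  0.8439 -2.1326] F [ 2.2944  5.1827 -0.9031] [ 0.729  -0.4437 -0.0475] tcp [ 0.5188 -0.0001  0.116 ]
grasp in bed [-0.0115  0.0011  0.0756] th 1.5536563525175262 0.06153234995986373
push +y dir bed in tool [-0.554   0.8325  0.0039]
```

```bash
python3 -m crank '[[[0.1,-0.15,0],0],[[0.2,-0.3,0],0],[[0.3,-0.45,0],0],[[0.3,-0.45,0],0],[[0.3,-0.45,0],0]]'
python3 - <<'E'
from h import *
s=manip.sense();print(s["finger_gap"])
f=np.load('fix.npz');O,B=f['O'],f['B']
go(O+B@np.array([-.014,0,.07]));print("F bed",s["force"]@B)
g=(s["tcp_pos"]+[0,0,.0187]-O)@B;d=g-[.05,0,.0];print("grasp in bed",g,"th",np.arctan2(-d[0],d[1]),np.hypot(d[0],d[1]))
im=manip.snapshot('wrist');cv2.imwrite('pics/w3.png',im[:,:,::-1])
im=manip.snapshot('top')
cv2.imwrite('pics/w3.png',np.hstack([im[195:300,265:390,::-1].repeat(3,0).repeat(3,1),cv2.resize(cv2.imread('pics/w3.png')[100:400,140:540],(420,315))]))
E
```

```text
t: 5.8
tcp_pos: [0.5179, -0.0033, 0.1159]
tool_rot: [-0.168, 0.986, 0.003, 0.003]
force: [4.4, 11.8, -1.0]
finger_gap: 0.141
0.14107791299786224
t 5.8 shift cm [-0.1951  0.1538 -1.2718] psi 1.9075027838286345 spin None q [-0.2272  0.51    1.7865  0.0101  0.8419 -2.1414] F [ 4.4193 11.8316 -1.006 ] [ 1.9038 -0.8015 -0.108 ] tcp [ 0.5179 -0.0033  0.1159]
F bed [ 0.7033 12.5529 -1.5676]
grasp in bed [-0.0117 -0.0023  0.0755] th 1.6074565817541746 0.06170191492892098
```

View pics/w3.png

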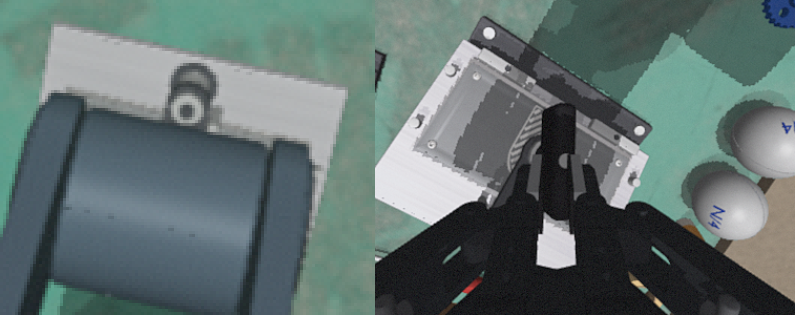

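The force of 12.6 N across the bed shows the strap is against its stop, pointing straight down the slope. Now I tighten, keeping a light bias towards the stop.

```bash
python3 -m crank '[[[-0.08,0.12,0],0],[[-0.09,0.11,0.02],8],[[-0.1,0.1,0.05],16],[[-0.11,0.09,0.08],24],[[-0.12,0.09,0.11],32],[[-0.13,0.08,0.13],40],[[-0.15,0.07,0.16],48],[[-0.16,0.06,0.19],56],[[-0.18,0.06,0.21],64],[[-0.19,0.05,0.23],72]]' 0 40
cat > st.py <<'E'
from h import *
s=manip.sense();f=np.load('fix.npz');O,B=f['O'],f['B'];R=Ro.from_quat(s["tool_rot"]).as_matrix()
y=np.arctan2(R[1,1],R[0,1]);print("psi",y,"q6",s["q"][5],"gap",s["finger_gap"]*85,"Fbed",s["force"]@B,"Tbed",s["ft_torque"]@B)
print("grasp bed",(s["tcp_pos"]+[0,0,.0187]-O)@B)
print("tool shift for sink 1rad cm",R.T@(-B[:,2]*.191),"for push 1mm -y",R.T@-B[:,1]*.1)
E
python3 st.py
```

```text
t: 6.9
tcp_pos: [0.5183, -0.0036, 0.1153]
tool_rot: [0.445, 0.895, 0.002, 0.0]
force: [-2.9, 6.8, 18.2]
finger_gap: 0.056
psi 0.6476860425221809 q6 -0.8767754924454716 gap 4.78039827295636 Fbed [ 5.238   5.8911 18.0059] Tbed [ 0.8963  0.7645 -0.5881]
grasp bed [-0.0115 -0.0025  0.0748]
tool shift for sink 1rad cm [-0.0747  0.059   0.1656] for push 1mm -y [-0.0626 -0.078  -0.0004]
```

```bash
python3 - <<'E'
from h import *
im=manip.snapshot('wrist');cv2.imwrite('pics/w4.png',cv2.resize(im[120:370,180:480,::-1],None,fx=2,fy=2,interpolation=cv2.INTER_CUBIC))
E
```

```text
(no output)
```

View pics/w4.png

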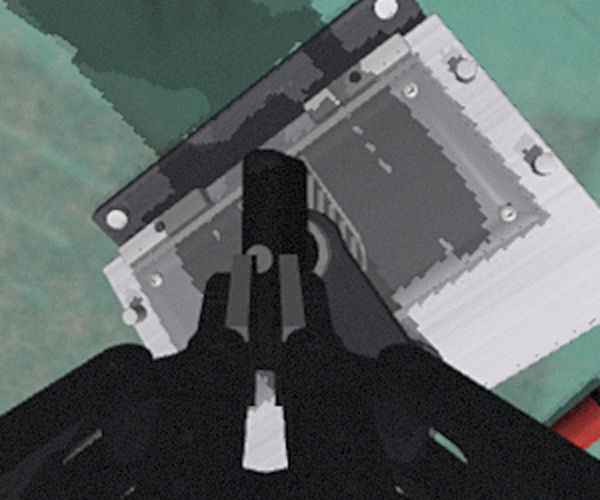

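```bash
python3 -m crank '[[[0,0,0],0],[[0,0,0],0],[[0,0,0.2],0],[[0,0,0.4],0],[[0,0,0.6],0],[[0,0,0.6],0]]' 3.5 20
python3 st.py
python3 -m crank '[[[0,0,0],0],[[0,0,0],0],[[0,0,0],0],[[0,0,0],0]]' 2 20
python3 st.py
```

```text
t: 7.55
tcp_pos: [0.517, -0.0059, 0.1068]
tool_rot: [0.442, 0.897, -0.0, -0.001]
force: [0.2, 0.3, 0.3]
finger_gap: 0.407
psi 0.6543301350725556 q6 -0.8820943926073517 gap 34.56917894448707 Fbed [0.2944 0.2993 0.1837] Tbed [ 0.053   0.0357 -0.0011]
grasp bed [-0.0164 -0.005   0.0678]
tool shift for sink 1rad cm [-0.0751  0.0594  0.1653] for push 1mm -y [-0.0621 -0.0784 -0.    ]
t: 7.95
tcp_pos: [0.5175, -0.0058, 0.1076]
tool_rot: [0.442, 0.897, 0.0, 0.0]
force: [-0.7, -0.5, -0.2]
finger_gap: 0.237
psi 0.6547072040597406 q6 -0.8821405302505567 gap 20.1809326813388 Fbed [-0.6292 -0.6295  0.1232] Tbed [ 0.0276  0.0223 -0.0321]
grasp bed [-0.0156 -0.0048  0.0682]
tool shift for sink 1rad cm [-0.0749  0.0592  0.1654] for push 1mm -y [-0.062  -0.0784 -0.    ]
```

```bash
python3 -m crank '[[[0,0.3,0],0],[[0,0.3,0],0],[[0,0.3,0],0],[[0,0.3,0],0],[[0,0.3,0],0]]' 0.8 20
python3 st.py
python3 -c "
from h import *
im=manip.snapshot('wrist');cv2.imwrite('pics/w5.png',cv2.resize(im[120:370,180:480,::-1],None,fx=2,fy=2,interpolation=cv2.INTER_CUBIC))"
```

```text
t: 8.45
tcp_pos: [0.5184, -0.0048, 0.1079]
tool_rot: [0.442, 0.897, -0.001, -0.001]
force: [-3.9, -3.2, 4.7]
finger_gap: 0.183
psi 0.655264736641227 q6 -0.8769403413429162 gap 15.554034683377346 Fbed [-0.2503 -4.0388  5.5195] Tbed [-0.7776  0.4948  0.3433]
grasp bed [-0.0149 -0.0036  0.0683]
tool shift for sink 1rad cm [-0.075   0.0597  0.1652] for push 1mm -y [-0.062  -0.0785  0.0002]
```

View pics/w5.png

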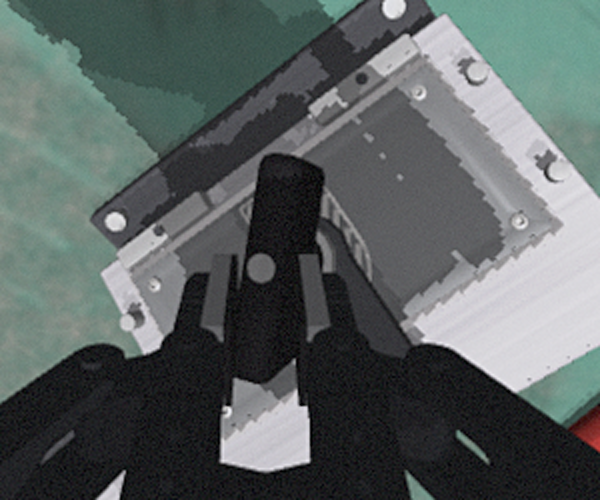

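```bash
python3 -m crank '[[[0,0,0],8],[[0,0,0],16],[[0,0,0],24],[[0,0,0],32],[[0,0,0.05],40],[[0,0,0.05],48]]' 0.8 20
python3 st.py
```

```text
t: 9.1
tcp_pos: [0.5168, -0.0038, 0.1068]
tool_rot: [0.77, 0.638, -0.002, -0.002]
force: [-5.6, -1.7, 3.4]
finger_gap: 0.175
psi -0.18694807885590406 q6 -0.03458713418703599 gap 14.899180666700367 Fbed [-2.6439 -3.05    5.4838] Tbed [-0.2795  0.8272  0.3187]
grasp bed [-0.017  -0.003   0.0681]
tool shift for sink 1rad cm [-0.0055  0.0964  0.1648] for push 1mm -y [-0.0998 -0.006   0.0002]
```

```bash
python3 -m crank '[[[0,0.05,0],8],[[0,0.1,0],16],[[0,0.15,0],24],[[0,0.15,0],32],[[0,0.15,0],40],[[0,0.15,0],40]]' 0.8 20
python3 st.py
```

```text
t: 9.7
tcp_pos: [0.5144, -0.0026, 0.1068]
tool_rot: [0.941, 0.338, -0.006, -0.004]
force: [-11.0, 1.4, 10.6]
finger_gap: 0.157
psi -0.8817999604528697 q6 0.6602388950627512 gap 13.359858762286958 Fbed [-4.2322 -1.3292 14.6619] Tbed [-0.0296  1.8437  0.1805]
grasp bed [-0.0193 -0.0024  0.0695]
tool shift for sink 1rad cm [0.0582 0.0787 0.164 ] for push 1mm -y [-0.0805  0.0593  0.0001]
```

```bash
python3 -m crank '[[[0,-0.15,-0.2],0],[[0,-0.15,-0.2],0]]' 0.8 20
python3 st.py
python3 -c "
from h import *
im=manip.snapshot('wrist');cv2.imwrite('pics/w6.png',cv2.resize(im[120:370,180:480,::-1],None,fx=2,fy=2,interpolation=cv2.INTER_CUBIC))"
```

```text
t: 9.9
tcp_pos: [0.5149, -0.0025, 0.108]
tool_rot: [0.941, 0.339, -0.005, -0.002]
force: [-6.4, -1.9, 0.9]
finger_gap: 0.146
psi -0.8790664165324291 q6 0.6599809952257922 gap 12.369465298367532 Fbed [-4.5426 -3.3639  3.6409] Tbed [-0.4894  1.114   0.4493]
grasp bed [-0.0183 -0.0022  0.0703]
tool shift for sink 1rad cm [0.0578 0.0783 0.1643] for push 1mm -y [-0.0807  0.0591  0.0002]
```

View pics/w6.png

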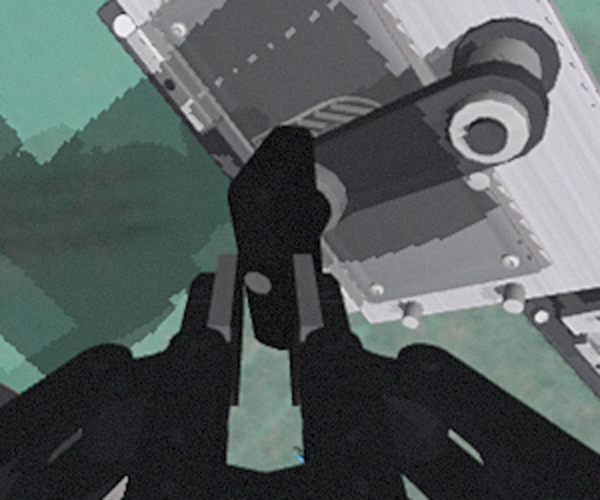

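```bash
python3 -m crank '[[[0,0,0],8],[[0,0,0],16],[[0,0,0],24],[[0,0,0],24]]' 0.8 20
python3 st.py
```

```text
t: 10.35
tcp_pos: [0.5148, -0.0012, 0.1085]
tool_rot: [0.991, 0.134, -0.005, -0.002]
force: [-5.3, 3.3, 3.3]
finger_gap: 0.15
psi -1.3011503409765457 q6 1.0808260727261332 gap 12.791068960921834 Fbed [-3.4817  1.9458  5.8685] Tbed [0.2124 0.6902 0.0907]
grasp bed [-0.0184 -0.001   0.0709]
tool shift for sink 1rad cm [0.0847 0.0481 0.1643] for push 1mm -y [-0.0494  0.0869 -0.    ]
```

```bash
python3 -m crank '[[[-0.05,0.1,0],8],[[-0.1,0.2,0],16],[[-0.15,0.26,0],24],[[-0.15,0.26,0],24]]' 0.8 30
python3 st.py
```

```text
t: 10.75
tcp_pos: [0.5243, -0.0004, 0.1113]
tool_rot: [0.997, -0.077, 0.006, -0.005]
force: [14.5, 26.6, 23.8]
finger_gap: 0.127
psi -1.7245855123470504 q6 1.492645578790062 gap 10.766172860146863 Fbed [18.4419 29.2875 16.8683] Tbed [ 4.619  -1.3218 -1.9545]
grasp bed [-0.0092  0.0021  0.0689]
tool shift for sink 1rad cm [0.0933 0.0107 0.1663] for push 1mm -y [-0.0093  0.0996 -0.0012]
```

```bash
python3 -m crank '[[[0,0,0],-5],[[0,0,0],-5]]' 0.8 20
python3 st.py
python3 -c "
from h import *
im=manip.snapshot('wrist');cv2.imwrite('pics/w7.png',cv2.resize(im[120:370,180:480,::-1],None,fx=2,fy=2,interpolation=cv2.INTER_CUBIC))"
```

```text
t: 10.95
tcp_pos: [0.528, 0.0016, 0.1138]
tool_rot: [0.999, -0.03, 0.01, -0.006]
force: [10.3, 32.1, 21.0]
finger_gap: 0.129
psi -1.63094690834995 q6 1.3989850608554377 gap 10.947048602973137 Fbed [12.3538 33.6264 17.1069] Tbed [ 5.8047 -0.4929 -1.4562]
grasp bed [-0.0053  0.005   0.0694]
tool shift for sink 1rad cm [0.0907 0.0198 0.1669] for push 1mm -y [-0.0185  0.0983 -0.0016]
```

View pics/w7.png

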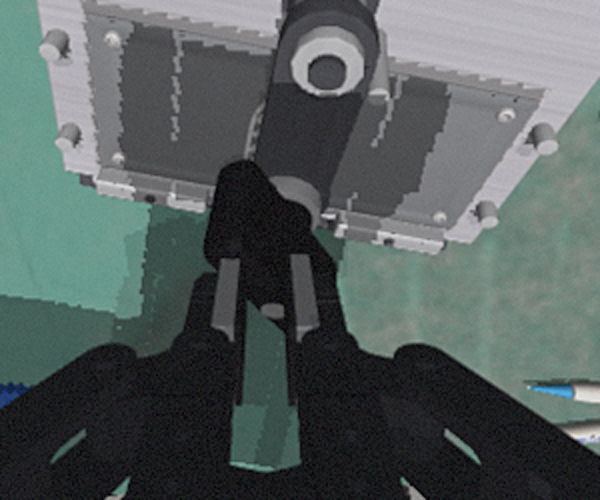

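```bash
python3 -m crank '[[[0,0,0],0],[[0,0,0],0],[[0,0,0],0],[[0,0,-2],0],[[0,0,-5],0],[[3,0,-9],0],[[6,0,-12],0],[[6,0,-12],0]]' 4.5 20
python3 -c "
from h import *
go([.5,0,.25])
c=manip.camera_params('wrist');im=manip.snapshot('wrist');np.savez('w8.npz',**c);cv2.imwrite('pics/w8.png',im[:,:,::-1])
f=np.load('fix.npz');O,B=f['O'],f['B']
u=proj(c,O+B@np.array([-.014,0,.08]));print(u);x,y=(u-[66,50]).astype(int);np.save('xy',[x,y])
cv2.imwrite('pics/w8c.png',cv2.resize(im[max(y-0,0):y+100,x:x+132,::-1],None,fx=6,fy=6,interpolation=cv2.INTER_CUBIC))
for q in ([-.014,0,.08],[.05,0,.042],[.068,.098,0],[.068,-.098,0]): print(proj(c,O+B@np.array(q)),(proj(c,O+B@np.array(q))-[x,y])*6)"
```

```text
t: 11.8
tcp_pos: [0.5867, -0.0114, 0.2344]
tool_rot: [1.0, -0.031, 0.008, 0.002]
force: [0.2, 0.8, 0.1]
finger_gap: 0.526
t 11.8 shift cm [-8.6987 -0.6051 -1.6981] psi -1.6320343387813865 spin None q [-0.2096  0.4331  1.5057 -0.0003  1.1874  1.4225] F [0.2123 0.8301 0.1247] [ 0.0035 -0.0042 -0.026 ] tcp [ 0.5867 -0.0114  0.2344]
[305.8278 261.2649]
[305.8278 261.2649] [400.967  301.5893]
[318.933  196.6349] [479.5982 -86.1907]
[232.6387 139.4568] [ -38.1677 -429.2592]
[413.4031 173.4797] [1046.4188 -225.1218]
```

View pics/w8c.png

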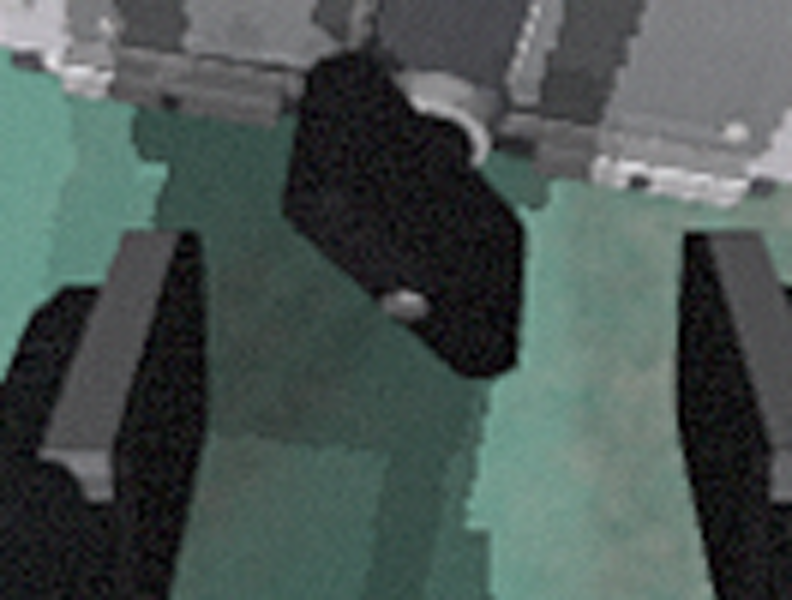

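```bash
python3 - <<'E'
from h import *
c=dict(np.load('w8.npz'));f=np.load('fix.npz');O,B=f['O'],f['B'];n=B[:,2];x,y=np.load('xy.npy')
def at(a,b,z):
    o,d=ray(c,x+a/6,y+b/6);return (o+d*((O+n*z-o)@n)/(d@n)-O)@B
for z in(.08,.083,.088):
    a,b,D=at(285,212,z),at(465,375,z),at(405,303,z);d=b-a;print(z,"dot",D,"bar",d,np.linalg.norm(d),np.arctan2(d[1],d[0]),
     "dotpx",(proj(c,O+B@np.array([-.014,0,z]))-[x,y])*6)
E
```

```text
0.08 dot [-0.0143 -0.0008  0.08  ] bar [-0.046  -0.0394 -0.    ] 0.06053680652427884 -2.433643674922517 dotpx [400.967  301.5893]
0.083 dot [-0.0091 -0.0003  0.083 ] bar [-0.0451 -0.0386 -0.    ] 0.05937944193993901 -2.433643674922517 dotpx [399.235  316.1539]
0.088 dot [-0.0006  0.0004  0.088 ] bar [-0.0436 -0.0374  0.    ] 0.05745050096603946 -2.433643674922517 dotpx [396.2966 340.8635]
```

Dot position and bar angle (Δ≈3.62 rad from the first view) both indicate the screw is home. I'll re-grip aligned with the bar and give one more tightening push to prove it.

```bash
python3 - <<'E'
from h import *
f=np.load('fix.npz');O,B=f['O'],f['B']
P=O+B@np.array([-.014,0,.070])-[0,0,.0187];go(P+[0,0,.06],-1.036);go(P)
E
```

```text
t 11.85 shift cm [-6.401  -0.5538  6.0937] psi -1.631930291359994 spin -34.14429057892912 q [-0.2097  0.4343  1.513  -0.0004  1.1878  1.4224] F [-0.4708 -0.6765 -0.8002] [-0.0319 -0.0068 -0.0336] tcp [ 0.5824 -0.0106  0.2313]
t 11.85 shift cm [-6.4386 -0.5619 12.0936] psi -1.631930291359994 spin None q [-0.2097  0.4343  1.513  -0.0004  1.1878  1.4224] F [-0.4708 -0.6765 -0.8002] [-0.0319 -0.0068 -0.0336] tcp [ 0.5824 -0.0106  0.2313]
```

```bash
python3 -m crank '[[[-3.2,-0.3,2],-8],[[-6.4,-0.6,4],-17],[[-6.4,-0.6,6],-26],[[-6.4,-0.6,6],-34],[[-6.4,-0.6,6],-34],[[-6.4,-0.6,6],-34]]' 4.5 20
python3 - <<'E'
from h import *
f=np.load('fix.npz');O,B=f['O'],f['B']
P=O+B@np.array([-.014,0,.070])-[0,0,.0187];go(P,-1.036)
E
```

```text
t: 12.45
tcp_pos: [0.5147, 0.0003, 0.1682]
tool_rot: [0.965, 0.262, -0.001, -0.001]
force: [0.0, 0.2, -0.3]
finger_gap: 0.528
t 12.45 shift cm [0.3233 0.3724 5.8265] psi -1.041495346073669 spin -0.3148601369850137 q [-0.2167  0.4277  1.7411 -0.0002  0.9753  0.8249] F [ 0.0352  0.1723 -0.2771] [ 0.0335 -0.0455 -0.0374] tcp [0.5147 0.0003 0.1682]
```

```bash
python3 -m crank '[[[0.3,0.4,2],0],[[0.3,0.4,4],0],[[0.3,0.4,5.8],0],[[0.3,0.4,5.8],0],[[0.3,0.4,5.8],0]]' 4.5 20
python3 st.py
python3 -m crank '[[[0,0,0],0],[[0,0,0],0],[[0,0,0],0],[[0,0,0],0],[[0,0,0],0],[[0,0,0],0]]' 0.8 30
python3 st.py
```

```text
t: 12.95
tcp_pos: [0.5205, -0.0018, 0.1111]
tool_rot: [0.965, 0.262, -0.0, -0.0]
force: [0.1, -0.5, 0.6]
finger_gap: 0.527
psi -1.0396708802097254 q6 0.8214802235335189 gap 44.83121096891872 Fbed [ 0.5322 -0.4356  0.4224] Tbed [-0.0349 -0.0363 -0.0208]
grasp bed [-0.0122 -0.0002  0.0703]
tool shift for sink 1rad cm [0.0681 0.0671 0.1653] for push 1mm -y [-0.0702  0.0712  0.    ]
t: 13.55
tcp_pos: [0.5201, -0.0013, 0.1123]
tool_rot: [0.965, 0.263, -0.0, -0.0]
force: [-2.0, 1.1, 6.9]
finger_gap: 0.098
psi -1.0383083318540591 q6 0.8202703104052622 gap 8.313819577240727 Fbed [1.5095 0.5756 7.1239] Tbed [ 0.2153  0.5751 -0.0795]
grasp bed [-0.012   0.0002  0.0716]
tool shift for sink 1rad cm [0.0679 0.0672 0.1654] for push 1mm -y [-0.0703  0.0711 -0.    ]
```

```bash
python3 -m crank '[[[-0.1,0.1,0.1],5],[[-0.15,0.15,0.2],10],[[-0.15,0.15,0.2],10]]' 0.8 30
python3 st.py
python3 -m crank '[[[0,0,0],5],[[0,0,0],10],[[0,0,0],10]]' 0.8 30
python3 st.py
```

```text
t: 13.85
tcp_pos: [0.5186, -0.0016, 0.1116]
tool_rot: [0.984, 0.177, -0.0, -0.002]
force: [-5.8, 6.3, 19.7]
finger_gap: 0.095
psi -1.2149211144476404 q6 0.9917637864431047 gap 8.069243694928888 Fbed [ 3.641   4.7165 20.6257] Tbed [ 0.93    1.3096 -0.357 ]
grasp bed [-0.0136 -0.0005  0.0718]
tool shift for sink 1rad cm [0.0787 0.0547 0.1652] for push 1mm -y [-0.0567  0.0824 -0.0003]
t: 14.15
tcp_pos: [0.5175, -0.0013, 0.1118]
tool_rot: [0.996, 0.091, -0.002, -0.002]
force: [-8.3, 6.3, 21.0]
finger_gap: 0.094
psi -1.3888795683906041 q6 1.1662287956160813 gap 7.991882923638231 Fbed [ 2.1577  4.1049 23.0181] Tbed [ 0.967   1.588  -0.3563]
grasp bed [-0.0145 -0.0004  0.0724]
tool shift for sink 1rad cm [0.0873 0.0404 0.165 ] for push 1mm -y [-0.0416  0.0909 -0.0002]
```

```bash
python3 -m crank '[[[0,0,0],0],[[0,0,0],0],[[0,0,0],0],[[0,0,-3],0],[[0,0,-6],0],[[3,0,-9],7],[[6.5,0,-12],14],[[6.5,0,-12],14],[[6.5,0,-12],14]]' 4.5 20
python3 - <<'E'
from h import *
go([.5824,-.0106,.2313],-1.632)
f=np.load('fix.npz');O,B=f['O'],f['B'];n=B[:,2]
def meas(c,im,tag):
    u=proj(c,O+B@np.array([-.014,0,.08]));x,y=u.astype(int)
    m=np.zeros((400,640),np.uint8);w=slice(y-45,y+20),slice(x-24,x+24);m[w]=(im[w].max(2)<48)
    k,l,st,ce=cv2.connectedComponentsWithStats(m);i=1+np.argmax(st[1:,4]);h=cv2.convexHull(np.argwhere(l==i)[:,::-1].astype(np.int32))
    h=cv2.approxPolyDP(h,2.5,True).reshape(-1,2);print(tag,st[i],"corners",h.tolist(),"axis px",u)
    P=[]
    for q in h:
        o,d=ray(c,*q);P.append(((o+d*((O+n*.08-o)@n)/(d@n)-O)@B)[:2])
    P=np.array(P);E=np.roll(P,-1,0)-P
    print(np.c_[np.linalg.norm(E,axis=1),np.arctan2(E[:,1],E[:,0])%np.pi])
meas(dict(np.load('w8.npz')),cv2.imread('pics/w8.png'),"before")
c=manip.camera_params('wrist');im=manip.snapshot('wrist')[:,:,::-1];cv2.imwrite('pics/w9.png',im);meas(c,im,"after")
np.savez('w9.npz',**c)
u=proj(c,O+B@np.array([-.014,0,.08])).astype(int)
cv2.imwrite('pics/w9c.png',cv2.resize(im[u[1]-100:u[1]+50,u[0]-100:u[0]+100],None,fx=4,fy=4,interpolation=cv2.INTER_CUBIC))
E
```

```text
t: 15.05
tcp_pos: [0.5845, 0.0082, 0.2294]
tool_rot: [1.0, -0.03, 0.001, 0.0]
force: [-0.7, -0.3, 0.3]
finger_gap: 0.528
t 15.05 shift cm [-0.0988  1.8914 -0.1933] psi -1.6304404897874054 spin 0.08935335328921368 q [-0.177   0.4416  1.506  -0.      1.1927  1.4535] F [-0.7355 -0.2784  0.3366] [ 0.0234  0.0183 -0.0143] tcp [0.5845 0.0082 0.2294]
before [ 286  217   40   57 1316] corners [[323, 272], [314, 272], [286, 246], [286, 229], [292, 221], [301, 217], [324, 246]] axis px [305.8278 261.2649]
[[0.0104 1.8961]
 [0.0571 0.6942]
 [0.029  0.0933]
 [0.0143 2.8399]
 [0.0107 2.3991]
 [0.0483 0.6322]
 [0.0528 0.173 ]]
after [ 300  214   43   58 1287] corners [[341, 270], [333, 271], [305, 244], [300, 225], [317, 214], [333, 230], [342, 246]] axis px [324.0334 259.3147]
[[0.0095 2.1479]
 [0.0595 0.7096]
 [0.0312 0.2927]
 [0.0235 2.5863]
 [0.0264 0.7738]
 [0.0275 0.5488]
 [0.0487 0.2203]]
```

The bar has not moved after the second push (0.69 → 0.71 rad), but the pads closed further than the 14 mm bar, so the grip was doubtful. For a clear answer I'll push the bar's end clockwise with shut fingers.

```bash
python3 - <<'E'
from h import *
f=np.load('fix.npz');O,B=f['O'],f['B']
P=O+B@np.array([-.013,.0374,.056]);print(P);go(P+[0,0,.06],-1.19);go(P)
E
```

```text
[0.536  0.0331 0.117 ]
t 15.1 shift cm [-4.8054 -2.1877  5.1227] psi -1.6307800803308852 spin -25.254838296397114 q [-0.1773  0.4421  1.509  -0.0001  1.1929  1.4535] F [-0.719   0.9616 -0.6483] [-0.0032 -0.0463  0.0047] tcp [0.5827 0.0083 0.2281]
t 15.1 shift cm [-4.7908 -2.1864 11.1227] psi -1.6307800803308852 spin None q [-0.1773  0.4421  1.509  -0.0001  1.1929  1.4535] F [-0.719   0.9616 -0.6483] [-0.0032 -0.0463  0.0047] tcp [0.5827 0.0083 0.2281]
```

View pics/w9c.png

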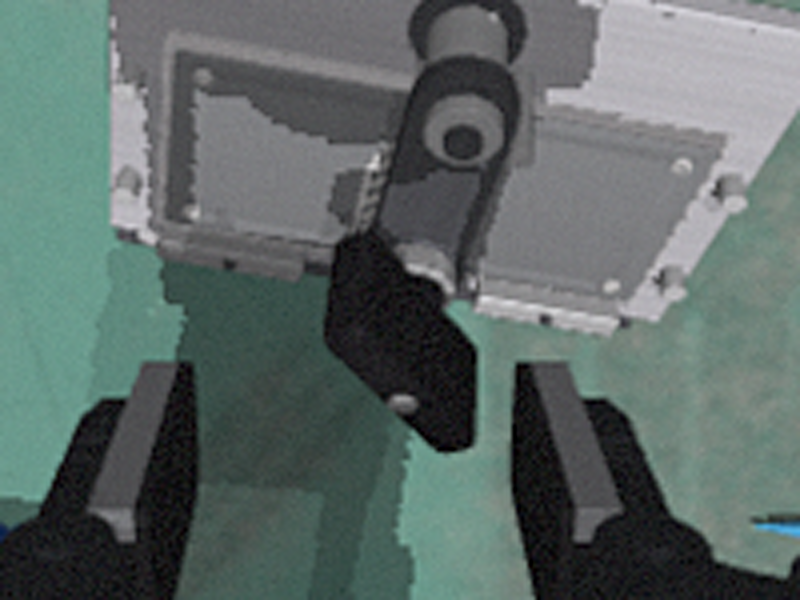

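```bash
python3 -m crank '[[[-2.4,-1.1,2.5],-8],[[-4.8,-2.2,5.1],-16],[[-4.8,-2.2,5.1],-25],[[-4.8,-2.2,5.1],-25],[[-4.8,-2.2,8],-25],[[-4.8,-2.2,11],-25],[[-4.8,-2.2,11],-25],[[-4.8,-2.2,11],-25]]' 0 20
python3 st.py
python3 - <<'E'
from h import *
f=np.load('fix.npz');O,B=f['O'],f['B']
go(O+B@np.array([-.013,.0374,.056]),-1.19)
R=Ro.from_quat(manip.sense()["tool_rot"]).as_matrix();print("push cm per 10mm",R.T@(B@[.644,-.765,0]),)
E
```

```text
t: 15.9
tcp_pos: [0.5373, 0.0327, 0.1189]
tool_rot: [0.983, 0.186, -0.001, -0.0]
force: [-0.4, -0.1, 0.5]
finger_gap: 0.002
psi -1.1973329008449132 q6 1.0504498439301744 gap 0.1694832049612924 Fbed [-0.0735 -0.2493  0.6746] Tbed [ 0.0432 -0.0466 -0.0236]
grasp bed [-0.0015  0.0374  0.0732]
tool shift for sink 1rad cm [0.0779 0.0556 0.1653] for push 1mm -y [-0.0581  0.0814  0.    ]
t 15.9 shift cm [-0.1084 -0.0816  0.1902] psi -1.1973329008449132 spin -0.4201442700014433 q [-0.1469  0.529   1.7293 -0.      0.8845  1.0504] F [-0.4498 -0.1437  0.5475] [ 0.0363 -0.0572  0.0012] tcp [0.5373 0.0327 0.1189]
push cm per 10mm [ 0.0087  0.9465 -0.3225]
```

Pushing in small steps along tool y, with a slight rise.

```bash
for i in 1; do python3 -m crank '[[[0,0.2,0],0],[[0,0.4,-0.1],0],[[0,0.6,-0.1],0],[[0,0.8,-0.2],0],[[0,0.8,-0.2],0]]'; done; python3 st.py; python3 -m crank '[[[0,0.2,0],0],[[0,0.3,0],0],[[0,0.3,0],0]]'; python3 st.py
```

```text
t: 16.4
tcp_pos: [0.5408, 0.0252, 0.1216]
tool_rot: [0.982, 0.186, 0.001, 0.0]
force: [1.1, -0.3, -0.4]
finger_gap: -0.0
psi -1.1958241784985715 q6 1.0359367649783093 gap -0.030874758141195818 Fbed [ 0.7834 -0.0134 -0.9398] Tbed [-0.0086 -0.0181 -0.0234]
grasp bed [0.0044 0.0309 0.0728]
tool shift for sink 1rad cm [0.0774 0.0555 0.1655] for push 1mm -y [-0.0583  0.0813 -0.    ]
t: 16.7
tcp_pos: [0.5414, 0.0227, 0.121]
tool_rot: [0.982, 0.187, -0.0, -0.0]
force: [0.2, 0.6, 0.2]
finger_gap: 0.001
psi -1.1955888701780495 q6 1.0310116404021992 gap 0.10529897959015123 Fbed [0.1425 0.6212 0.1399] Tbed [-0.0002 -0.0266 -0.0509]
grasp bed [0.0051 0.0287 0.0717]
tool shift for sink 1rad cm [0.0776 0.0557 0.1654] for push 1mm -y [-0.0583  0.0813 -0.    ]
```

```bash
python3 -m crank '[[[0,0.2,-0.05],0],[[0,0.4,-0.1],0],[[0,0.4,-0.1],0]]'; python3 st.py|grep -v tool;  python3 -m crank '[[[0,0.2,-0.05],0],[[0,0.4,-0.1],0],[[0,0.4,-0.1],0]]'; python3 st.py | grep -v tool
```

```text
t: 17.0
tcp_pos: [0.5429, 0.019, 0.1221]
tool_rot: [0.982, 0.186, -0.0, -0.0]
force: [0.0, 1.1, 0.3]
finger_gap: 0.003
psi -1.1956883991111416 q6 1.024533557939636 gap 0.2391248162443204 Fbed [-0.0863  1.0512  0.3644] Tbed [ 0.1263  0.127  -0.0873]
grasp bed [0.0077 0.0254 0.0715]
t: 17.3
tcp_pos: [0.5447, 0.0148, 0.1232]
tool_rot: [0.982, 0.187, 0.0, 0.0]
force: [-0.3, -0.1, 1.9]
finger_gap: 0.003
psi -1.195305083674008 q6 1.0180867484971998 gap 0.23383623074761628 Fbed [ 0.7145 -0.1513  1.7443] Tbed [-0.0205  0.1254 -0.0599]
grasp bed [0.0107 0.0218 0.0711]
```

```bash
python3 -m crank '[[[0,0.2,-0.05],0],[[0,0.3,-0.1],0],[[0,0.3,-0.1],0]]'; python3 st.py|grep -v tool;  python3 -m crank '[[[0,0.2,-0.05],0],[[0,0.3,-0.1],0],[[0,0.3,-0.1],0]]'; python3 st.py | grep -v tool
```

```text
t: 17.6
tcp_pos: [0.5458, 0.0121, 0.124]
tool_rot: [0.982, 0.187, 0.0, 0.0]
force: [0.7, -0.3, 1.1]
finger_gap: -0.0
psi -1.195530560014061 q6 1.0133522405771274 gap -0.017705731313365038 Fbed [ 1.159  -0.1236  0.5714] Tbed [0.0118 0.0308 0.0117]
grasp bed [0.0126 0.0195 0.071 ]
t: 17.9
tcp_pos: [0.5468, 0.0095, 0.1251]
tool_rot: [0.982, 0.187, 0.0, 0.0]
force: [0.6, 0.7, 0.2]
finger_gap: -0.004
psi -1.195580522919235 q6 1.0086230876663937 gap -0.3225639310511971 Fbed [ 0.4916  0.8805 -0.0323] Tbed [0.0055 0.0447 0.0508]
grasp bed [0.0145 0.0172 0.0711]
```

```bash
python3 -c "
from h import *
c=manip.camera_params('wrist');im=manip.snapshot('wrist');cv2.imwrite('pics/w10.png',cv2.resize(im[120:370,180:480,::-1],None,fx=2,fy=2,interpolation=cv2.INTER_CUBIC))
f=np.load('fix.npz');O,B=f['O'],f['B']
s=manip.sense();print((proj(c,np.array([O+B@np.array([-.014,0,.08]),O+B@np.array([.011,.021,.08]),O+B@np.array([.05,0,.042]),s['tcp_pos']]))-[180,120])*2)"
```

```text
[[256.9986 343.9108]
 [241.2506 286.0788]
 [398.8438 174.4185]
 [265.4338 237.8189]]
```

View pics/w10.png

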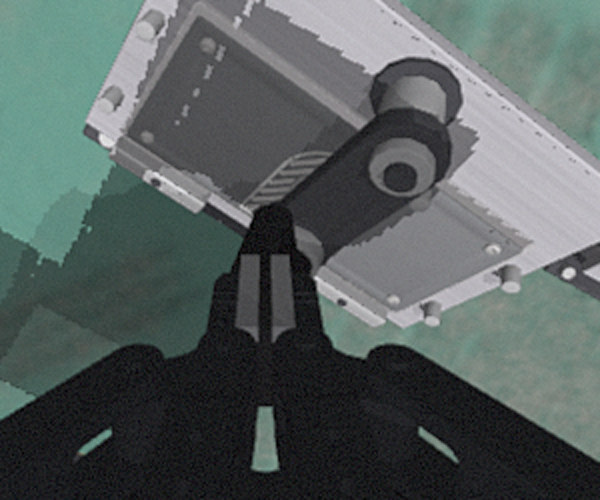

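```bash
python3 -m crank '[[[0,-1,0],0],[[0,-2,-1],0],[[0,-2,-4],0],[[0,-2,-7],0],[[3,0,-10],8],[[6,2,-10.5],16],[[6,3,-10.5],25],[[6,3,-10.5],25],[[6,3,-10.5],25]]' 5.5 20
python3 - <<'E'
from h import *
go([.5824,-.0106,.2313],-1.632)
f=np.load('fix.npz');O,B=f['O'],f['B'];n=B[:,2]
c=manip.camera_params('wrist');im=manip.snapshot('wrist')[:,:,::-1];cv2.imwrite('pics/w11.png',im)
np.savez('w11.npz',**c)
u=proj(c,O+B@np.array([-.014,0,.08]));x,y=u.astype(int);np.save('xy',[x-100,y-100]);print(u)
cv2.imwrite('pics/w11c.png',cv2.resize(im[y-100:y+50,x-100:x+100],None,fx=4,fy=4,interpolation=cv2.INTER_CUBIC))
E
```

```text
t: 18.85
tcp_pos: [0.6121, 0.0049, 0.2299]
tool_rot: [1.0, -0.029, -0.001, -0.0]
force: [-0.4, 0.1, -0.2]
finger_gap: 0.644
t 18.85 shift cm [-2.8763  1.7145 -0.1365] psi -1.6284746657346765 spin 0.20198677477588478 q [-0.1746  0.4812  1.433   0.0004  1.2292  1.4537] F [-0.4473  0.0593 -0.2067] [-0.0101 -0.0327  0.0738] tcp [0.6121 0.0049 0.2299]
[322.008  280.8404]
```

View pics/w11c.png

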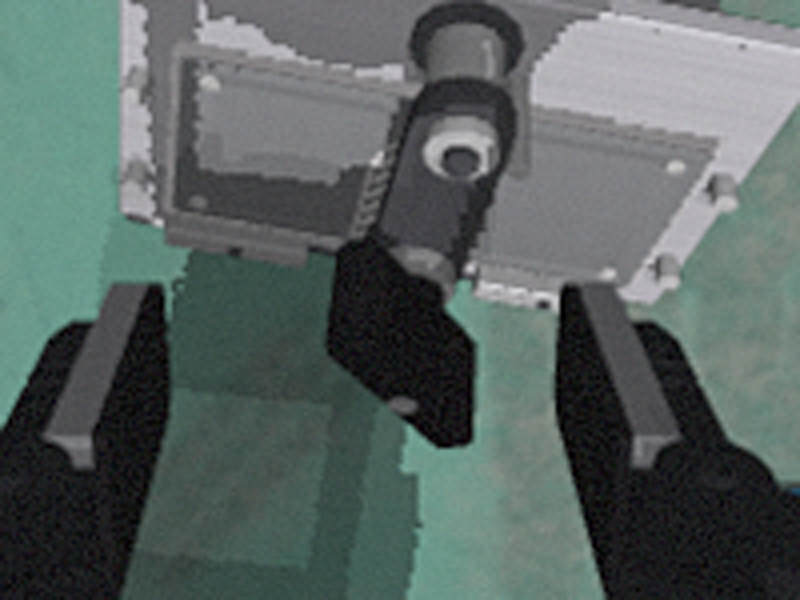

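```bash
python3 - <<'E'
from h import *
c=dict(np.load('w11.npz'));f=np.load('fix.npz');O,B=f['O'],f['B'];xy=np.load('xy.npy')
print(c['pose'])
def box(a,nc,ax=(-.014,0)):
    d=np.array([np.cos(a),np.sin(a)]);e=np.array([-d[1],d[0]])
    for sx in(1,-1):
        for sy in(1,-1):
            for sz in(1,-1):
                q=np.r_[np.array(ax)+.033*sx*d+.007*sy*e,nc+.018*sz];print((sx,sy,sz),((proj(c,O+B@q)-xy)*4).round(0),end=' ')
    print()
for a in(.5,.7,.9):print(a);box(a,.062)
print(((proj(c,O+B@np.array([-.014,0,.08]))-xy)*4),((proj(c,O+B@np.array([.05,0,.042]))-xy)*4),((proj(c,O+B@np.array([-.014,0,.044]))-xy)*4))
E
```

```text
[[-0.0578  0.943   0.3278  0.6963]
 [-0.9983 -0.0548 -0.0183  0.0005]
 [ 0.0007 -0.3283  0.9446  0.4008]
 [ 0.      0.      0.      1.    ]]
0.5
(1, 1, 1) [335. 347.] (1, 1, -1) [349. 231.] (1, -1, 1) [387. 342.] (1, -1, -1) [397. 225.] (-1, 1, 1) [411. 455.] (-1, 1, -1) [418. 347.] (-1, -1, 1) [457. 453.] (-1, -1, -1) [461. 344.] 
0.7
(1, 1, 1) [315. 353.] (1, 1, -1) [330. 238.] (1, -1, 1) [361. 343.] (1, -1, -1) [373. 227.] (-1, 1, 1) [433. 455.] (-1, 1, -1) [439. 347.] (-1, -1, 1) [476. 449.] (-1, -1, -1) [479. 339.] 
0.9
(1, 1, 1) [299. 360.] (1, 1, -1) [315. 247.] (1, -1, 1) [337. 346.] (1, -1, -1) [351. 231.] (-1, 1, 1) [455. 453.] (-1, 1, -1) [459. 344.] (-1, -1, 1) [493. 443.] (-1, -1, -1) [495. 332.] 
[400.032  403.3617] [458.0156 156.8621] [408.5322 290.8505]
```

```bash
python3 - <<'E'
from h import *
c=dict(np.load('w11.npz'));f=np.load('fix.npz');O,B=f['O'],f['B']
def T(p,q):
    M=np.eye(4);M[:3,:3]=Ro.from_quat(q).as_matrix();M[:3,3]=p;return M
s=manip.sense()
cam=manip.camera_params('wrist')['pose'];X=np.linalg.inv(T(s["tcp_pos"],s["tool_rot"]))@cam
c['pose']=T([.5468,.0095,.1251],[.982,.187,0,0])@X
for a in(.65,.3,0,-.3):
    d=np.array([np.cos(a),np.sin(a)]);e=np.array([-d[1],d[0]])
    print(a,[ (k,((proj(c,O+B@np.r_[np.array([-.014,0])+.033*k[0]*d+.007*k[1]*e,.062+.018*k[2]])-[180,120])*2).round(0).tolist()) for k in((1,1,1),(1,1,-1),(1,-1,1),(1,-1,-1),(-1,1,-1),(-1,-1,-1))])
print("tip",(proj(c,np.array([.5468,.0095,.1251]))-[180,120])*2)
Tm=T([.5468,.0095,.1251],[.982,.187,0,0])
for y in(-.01,.01): print((proj(c,(Tm@[0,y,0,1])[:3])-[180,120])*2, (proj(c,(Tm@[0,y,-.03,1])[:3])-[180,120])*2)
E
```

```text
0.65 [((1, 1, 1), [224.0, 281.0]), ((1, 1, -1), [259.0, 197.0]), ((1, -1, 1), [268.0, 290.0]), ((1, -1, -1), [299.0, 204.0]), ((-1, 1, -1), [274.0, 306.0]), ((-1, -1, -1), [306.0, 312.0])]
0.3 [((1, 1, 1), [261.0, 288.0]), ((1, 1, -1), [292.0, 202.0]), ((1, -1, 1), [305.0, 306.0]), ((1, -1, -1), [330.0, 217.0]), ((-1, 1, -1), [249.0, 295.0]), ((-1, -1, -1), [279.0, 307.0])]
0 [((1, 1, 1), [293.0, 300.0]), ((1, 1, -1), [320.0, 212.0]), ((1, -1, 1), [331.0, 324.0]), ((1, -1, -1), [353.0, 234.0]), ((-1, 1, -1), [230.0, 282.0]), ((-1, -1, -1), [257.0, 299.0])]
-0.3 [((1, 1, 1), [321.0, 317.0]), ((1, 1, -1), [345.0, 227.0]), ((1, -1, 1), [348.0, 343.0]), ((1, -1, -1), [367.0, 252.0]), ((-1, 1, -1), [215.0, 267.0]), ((-1, -1, -1), [237.0, 287.0])]
tip [265.6458 237.2496]
[236.1044 237.2684] [231.2694 283.5875]
[295.1836 237.2309] [300.7684 283.5367]
```

```bash
sed -i 's/^print("grasp bed"/print("tau6",s["tau"]);&/' st.py; python3 - <<'E'
from h import *
f=np.load('fix.npz');O,B=f['O'],f['B']
P=O+B@np.array([-.017,0,.0675])-[0,0,.0187];go(P+[0,0,.06],-1.097);print(P)
E
```

```text
t 18.9 shift cm [-9.339   1.1292  6.371 ] psi -1.6285861018726175 spin -30.457640085112413 q [-0.1746  0.4811  1.4335  0.0003  1.229   1.4539] F [-1.1977 -0.4338  0.2097] [-0.0608  0.0515 -0.0659] tcp [0.6119 0.0049 0.2298]
[ 0.5179 -0.0009  0.1063]
```

```bash
python3 -m crank '[[[-4,0.5,1],-8],[[-9.3,1.1,3],-16],[[-9.3,1.1,6.4],-24],[[-9.3,1.1,6.4],-30],[[-9.3,1.1,6.4],-30],[[-9.3,1.1,9],-30],[[-9.3,1.1,12],-30],[[-9.3,1.1,12.4],-30],[[-9.3,1.1,12.4],-30]]' 4.5 20
python3 st.py|head -2
python3 -m crank '[[[0,0,0],0],[[0,0,0],0],[[0,0,0],0],[[0,0,0],0],[[0,0,0],0]]' 0.8 20
python3 st.py
```

```text
t: 19.8
tcp_pos: [0.5197, -0.0012, 0.106]
tool_rot: [0.973, 0.229, -0.001, -0.0]
force: [-0.6, 0.3, -0.1]
finger_gap: 0.527
psi -1.108369819307225 q6 0.8907681311992721 gap 44.79780413435382 Fbed [-0.5998  0.1835  0.1907] Tbed [-0.0151 -0.0031 -0.0439]
tau6 [ -0.0255 -37.3114 -11.3322  -0.0005  -0.0102   0.0051]
t: 20.3
tcp_pos: [0.5196, 0.0001, 0.1074]
tool_rot: [0.973, 0.229, 0.001, -0.001]
force: [-1.5, 5.5, 3.4]
finger_gap: 0.166
psi -1.1088893049831277 q6 0.8900239238424998 gap 14.073528583435328 Fbed [-0.6862  4.9661  4.3706] Tbed [ 0.8034  0.4912 -0.3703]
tau6 [ -2.8017 -36.4853 -12.5695  -1.0188  -0.7167   0.0684]
grasp bed [-0.0152  0.0014  0.0678]
tool shift for sink 1rad cm [0.0722 0.0625 0.1654] for push 1mm -y [-0.0651  0.0759 -0.0002]
```

```bash
python3 -m crank '[[[-0.07,0.08,0],2],[[-0.13,0.15,0],4],[[-0.13,0.15,0],4]]' 0.8 25; python3 st.py|head -3
python3 -m crank '[[[0,0,0],4],[[0,0,0],8],[[0,0,0],8]]' 0.8 25; python3 st.py|head -3
python3 -m crank '[[[0,0,0],4],[[0,0,0],8],[[0,0,0],8]]' 0.8 25; python3 st.py|head -3
```

```text
t: 20.6
tcp_pos: [0.5192, -0.0007, 0.1076]
tool_rot: [0.981, 0.195, 0.001, -0.002]
force: [-1.0, 9.7, 6.0]
finger_gap: 0.158
psi -1.178857163157383 q6 0.9555163418188264 gap 13.406132812734088 Fbed [0.1373 9.1547 6.854 ] Tbed [ 1.5038  0.5561 -0.4512]
tau6 [ -5.3268 -35.5628 -12.5714  -1.7068  -0.8677   0.4387]
grasp bed [-0.0153  0.0006  0.0681]
t: 20.9
tcp_pos: [0.519, -0.0003, 0.1078]
tool_rot: [0.992, 0.127, 0.0, -0.002]
force: [-0.5, 10.8, 7.3]
finger_gap: 0.161
psi -1.3159729444614445 q6 1.0938464504497933 gap 13.658050722686404 Fbed [ 0.9446 10.3551  7.866 ] Tbed [ 1.895   0.6343 -0.082 ]
tau6 [ -6.6053 -34.8283 -12.6912  -1.5818  -1.0405   1.1207]
grasp bed [-0.0154  0.0009  0.0684]
t: 21.2
tcp_pos: [0.5157, -0.0005, 0.1086]
tool_rot: [0.998, 0.057, -0.003, -0.002]
force: [-8.7, 8.3, 18.9]
finger_gap: 0.162
psi -1.4558617843353943 q6 1.234767120861283 gap 13.746105328231037 Fbed [ 0.3746  5.9189 21.6298] Tbed [0.9621 1.7657 0.0799]
tau6 [ -4.948  -29.4563 -14.4121  -0.8714  -3.0217   0.7252]
grasp bed [-0.0178 -0.0001  0.0707]
```

Spin torque rose from 0.07 to 1.12 N m, far above the 0.12 N m of friction, so the screw is on its hard stop. Now I release, retreat and check numerically.

```bash
python3 -m crank '[[[0,0,0],0],[[0,0,0],0],[[0,0,0],0],[[0,0,0],0],[[0,0,-3],0],[[0,0,-7],0],[[4,0,-11],5],[[8,0,-12.3],10],[[8,0,-12.3],10],[[8,0,-12.3],10]]' 5.5 20
python3 - <<'E'
from h import *
f=np.load('fix.npz');O,B=f['O'],f['B'];n=B[:,2]
c=manip.camera_params('wrist');im=manip.snapshot('wrist')[:,:,::-1]
go([.6,0,.25])
def meas(c,im,tag):
    u=proj(c,O+B@np.array([-.014,0,.08]));x,y=u.astype(int)
    m=np.zeros((400,640),np.uint8);w=slice(y-45,y+20),slice(x-24,x+24);m[w]=(im[w].max(2)<48)
    k,l,st,ce=cv2.connectedComponentsWithStats(m);i=1+np.argmax(st[1:,4]);h=cv2.convexHull(np.argwhere(l==i)[:,::-1].astype(np.int32))
    h=cv2.approxPolyDP(h,2.5,True).reshape(-1,2);P=[]
    for q in h:
        o,d=ray(c,*q);P.append(((o+d*((O+n*.08-o)@n)/(d@n)-O)@B)[:2])
    P=np.array(P);E=np.roll(P,-1,0)-P
    print(tag,(h-u).round(1).tolist());print(np.c_[np.linalg.norm(E,axis=1),np.arctan2(E[:,1],E[:,0])%np.pi][:3])
meas(dict(np.load('w11.npz')),cv2.imread('pics/w11.png'),"w11");meas(c,im,"now")
u=proj(c,O+B@np.array([.02,0,.04]));x,y=u.astype(int)
cv2.imwrite('pics/w12.png',im)
cv2.imwrite('pics/w12c.png',cv2.resize(im[max(y-90,0):y+90,x-110:x+110],None,fx=3,fy=3,interpolation=cv2.INTER_CUBIC))
E
```

```text
t: 22.2
tcp_pos: [0.5995, 0.0054, 0.229]
tool_rot: [1.0, -0.03, 0.0, 0.0]
force: [-0.7, -0.1, -0.1]
finger_gap: 0.645
t 22.25 shift cm [ 0.2473  0.5465 -2.1995] psi -1.6313093818006683 spin None q [-0.1773  0.4634  1.4711 -0.0002  1.2097  1.4541] F [ 0.4008 -0.4293 -0.5867] [0.0278 0.0121 0.0071] tcp [0.5978 0.0056 0.228 ]
w11 [[16.0, 9.2], [9.0, 10.2], [-19.0, -14.8], [-18.0, -37.8], [-6.0, -45.8], [17.0, -15.8]]
[[0.009  2.2426]
 [0.0624 0.6947]
 [0.043  0.1186]]
now [[15.8, 10.3], [8.8, 10.3], [-19.2, -15.7], [-18.2, -35.7], [-6.2, -45.7], [17.8, -13.7]]
[[0.008  1.9207]
 [0.0608 0.6968]
 [0.0355 0.1121]]
```

View pics/w12c.png

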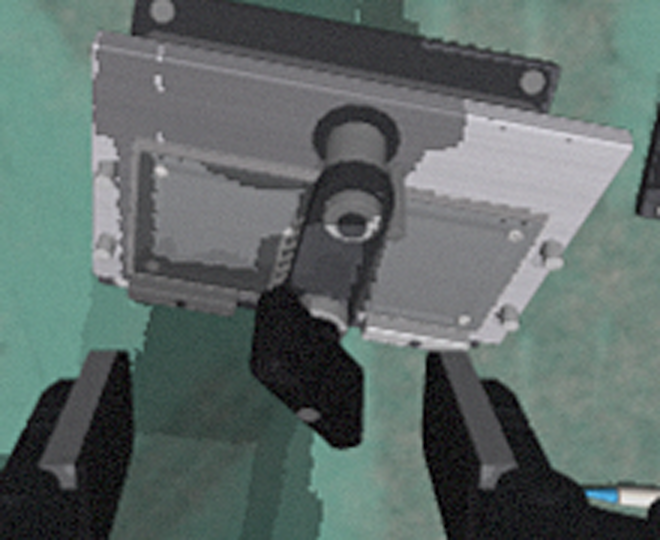

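The view shows the strap straight down the slope, with the pivot head at (352,215) and the wing dot at (307,413). The plate lies against its ledge, the bar angle is unchanged at 0.697 rad, and the gripper is clear. I'm handing in.

```bash
python3 -c "
from station import manip
print(manip.sign_off())"
```

```text
the job is handed in; nothing more can be done
None
```

The strap is swung over the plate to its stop and the wing screw is turned down tight. The gripper is open and clear of the clamp, and I handed the job in at about 22 s.

**Strap:** I gripped the wing and drew the strap round until it pushed back with 12.6 N. In the later wrist pictures the screw axis is within about 1 mm of the strap's home line.

**Screw:** I turned the screw clockwise in several grips, about 3.6 rad in all.
- In the last grip the spin torque rose from 0.07 to 1.12 N m, against 0.12 N m of friction.
- The bar angle stayed the same after that push (0.695, then 0.697 rad), and the wing's height matches the home position.

**Plate and bystanders:** The plate still looks to be lying against its ledge. I did not measure its shift, the foot's force on it, or the positions of the hex driver, tape roll and glue stick.

**Checks that failed or disagreed:**
- The second tightening grip held poorly: the fingers closed to 8 mm on a 14 mm bar.
- A test push on the bar's end with shut fingers showed no contact force, though by my numbers the fingers should have touched the bar. I never explained this, so I relied on the last grip's torque and the unchanged bar angle instead.
- I viewed 15 pictures, well over the budget of 10.

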